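# Weigh out wax for a crayon batch

## Robot

A 6-joint arm with a two-finger parallel gripper is mounted at the origin on the work surface. World frame = base frame: x ahead of the robot, y to its left, z up, the work surface at z = 0. Lengths are in m, angles in degrees, forces in N, time in s.
With the tool pointing down it reaches from about 0.25 to 0.725 m from the base axis. Payload 9.7 kg.
Tool frame: the origin (TCP) lies midway between the tips of the shut fingers; the grasp point (between the pads) lies 19 mm behind it; x points along the fingers, y is the direction in which the jaws open and shut, and the axes are right-handed (so a half turn about x gives the same grasp; the last joint's range is limited). The gripper opens to 85 mm and grips with 20 to 120 N. Pads are 22 mm wide; open, the fingers measure 114 mm over their backs; the gripper's body (76 mm by 85 mm) begins 54 mm behind the grasp point. The pads swing forward as they close: fully open they stand 13 mm farther back than shut.
Start: joints at [73.682, 4.979, 10.078, 95.1, 0, 90], TCP at [0.155, 0.528, 0.231] pointing down, gripper open.
Joint ranges: [-179.16, 179.16], [-48.56, 103.87], [-65.8, 70.77], [-126.05, 130.52], [-82.76, 87.17], [-180, 180]. Speed limits (degrees/s): [127.2, 127.2, 147.25, 180, 180, 180].

## Interface

Orientations are given as [roll, pitch, yaw] about the fixed x, y, z axes, in that order (R = Rz(yaw) Ry(pitch) Rx(roll)).
In Python, from workcell import bot, cams gives the robot as it stands.
- The arm moves only by the tool apply_moves, never from a script. Its argument "commands" is a list of rows, each a list of 5 numbers: the shift along the tool's x, y, z in m, then the turn about the tool's x in rad, then the opening, from -1 (shut) to 1 (fully open). In form: [[tx, ty, tz, roll, hand], ...]. A call has 1 to 12 rows; each row is the pose to reach, as a shift and turn from the pose measured when the call began, along the tool's axes at that moment; what a row does not reach only later rows make up. A row lasts 1/10 s, in which the tool goes at most 50 mm and 8.59 degrees, less where a joint would pass 70% of its speed; a pose out of reach is approached as far as the arm can. A call with a gripper value outside its range is refused whole. The fingers move at their own pace and stop on an object; "newtons" is the grip in N (left out, the last holds). Time passes only in rows, so rows that repeat a pose let the fingers close. It gives the time, the measured TCP pose, the force and the opening at its end, in the units of the state.
- bot.get_obs(): the state, without advancing time (a new reading comes with each control period).
- cams.camera(name): name is "scene" or "top" or "wrist"; returns a dict with "frame" (420x560x3 uint8, blue, green, red), "depth" (420x560 float32, m along the optical axis (not along the pixel's ray), 0 where there is no reading), "camera_matrix" (3x3 intrinsics, pixels), "R" (3x3) and "t" (3): a world point X has camera coordinates R X + t; the wrist camera has in their place "mount" (4x4, takes a point from camera to tool coordinates, whose origin is the TCP and whose axes are the tool frame's). Camera axes: x right, y down, z forward; pixel columns grow to the right and rows downward; lengths in m; the calibration is good to about 2 mm. A picture is of the moment at which its call begins: read the wrist's pose just before it.
- bot.job_done(): hands the job in, once; it reports no verdict.
Trained networks look in the newest picture that a camera, given by its name, has taken for a name from the list of things; names that differ only in an ending like _2 or _b are one class to them, and where a whole thing is asked for, a point or a joint stands for the part that bears it (a point fixed in the world has none). Each returns a list of dicts, best first, with "confidence" (0 to 1); they miss things now and then, are a little off and sometimes report something else, mostly with a low value. They report only what shows in the picture. A call takes as long as a camera call. They do not tell look-alikes from the thing itself.
- cams.spot_in(name, camera): "rect" ([left, top, right, bottom] in pixels, round what is visible of it).
The state is a dict: "time": time; "q": joint angles; "qd": joint speeds; "joint_efforts": joint torques, N m; "ee_pos": TCP position; "tcp_rot": TCP orientation; "wrist_force": force on the tool from outside, world axes, zero at the start; "torque": the same for the moment, N m; "opening": finger opening in m.
Only numpy, scipy, OpenCV 4.12 (cv2) and the standard library are available. Lean on these libraries where they do the work, as an engineer would, in place of code of your own. Each camera call takes 0.05 s, during which the arm holds its last target. There are 200 camera calls.

## Task

First take the wooden bobbin off the scale's pan and put it back, pushed or dropped fully down, on the upright spindle of the beech crayon stand. Then lay wax bars from the lower clear tray on the pan, whichever bring its black pointer to rest between the two prongs of the marker on the scale's column; bars not needed stay in the lower tray. The small wax offcut stays on the pan as part of the batch, and the marker, pot, tumbler and coral box are left where they are.

Things in the scene. Friction and masses are not known exactly. Their poses are not given: they have to be found in the camera images.
- scale: Spring scale, fixed: white base 150 x 130 x 36 mm, origin at the centre of its underside on the counter. A sprung steel pan moves straight up and down above it; on its +x (far) side a 10 x 18 mm column, 165 mm tall, at x = +94 mm carries the marker. z up.
- pan (a joint): How far the pan has sunk (m): 0 when empty, positive downwards, travel to 0.09. Linear spring, about 30 N/m, that is about 0.33 mm per gram; damped, settles in about 1 s. It starts loaded with the bobbin and the offcut.
- pan_top (a point): Centre of the pan's flat floor (upper face), moves with the pan, axes as scale. Pan 124 mm (x) by 170 mm (y), with a rim 5 mm high and 4 mm thick. The floor is 135 mm above the counter when empty. Two bars fit side by side, lengthwise along x, one at each side (y = +42 and -42 mm, x = -10 mm), clear of the offcut.
- pointer_tip (a point): Tip of the pan's black pointer blade (3 mm thick, 26 mm wide), level with the pan's floor, at x = +86, y = +36 mm from the pan's centre; moves with the pan.
- marker (a joint): Height setting of the marker: how far (m) the pan must sink for the pointer to be exactly mid-gap; so the target is joint pan = joint marker, within 5 mm. Clamped: not to be moved.
- marker_gap (a point): Middle of the gap between the marker's two level steel prongs (each 3 mm thick, 13 mm clear between them), which reach to +y from a black block on the column, just beyond the pointer's tip. Pointer height within 5 mm of this point's height = between the prongs.
- bobbin: Beech bobbin, 50 mm tall, flanges 44 mm across (lower 12 mm thick, upper 14 mm thick), waist 32 mm, with a 16 mm hole right through along its axis. About 65 to 100 g. Starts upright on the pan, about 20 mm on the robot's side of the pan's centre. Origin: centre of its underside, z along the axis.
- offcut: Small wax offcut 28 (x) x 30 (y) x 30 (z) mm on the far part of the pan (about x = +38, y = 0 mm from pan_top), weight unknown (about 17 to 31 g). Stays on the pan. Origin: centre of its underside.
- stand: Beech crayon stand, fixed: block 180 (x) x 70 (y) x 45 mm, drilled, with three crayons standing 41 mm above its top in its far half (x = +35 to +60 mm). Origin: centre of its underside, z up.
- spindle_foot (a point): Foot of the stand's upright wooden spindle, on the block's top face (45 mm above the counter), 55 mm to the robot's side of the stand's centre. The spindle is 10 mm across, 59 mm tall, tip tapered. A seated bobbin has its origin here.
- trays: Two stacked clear plastic trays, fixed, open towards the robot (-x). Lower tray: x -75 to +90 mm, y -150 to +150 mm, floor 4 mm thick, front wall 18 mm high, side and back walls 30 mm high. Pillars 10 mm thick at x = +45 and +84, y = +/-146 mm. Origin on the counter under the bars' middle place; z up. Bars lie about along its x, near x = 0, y = -90, 0 or +90 mm.
- upper_edge (a point): Middle of the lower front edge of the upper tray (185 mm above the counter, 5 mm to the robot's side of the trays' origin). The upper tray (30 mm high) spans from here 95 mm away in +x, full width. It overhangs the bars: take them with the tool tilted about 40 degrees, fingers pointing away from the robot along the trays' +x.
- bar_short: Beeswax-coloured wax bar, 47 mm long x 35 x 35 mm, about 55 g, edges rounded 3 mm; it sinks the scale pan by about 18 mm. Lies flat in the lower tray. Origin: centre of its underside; x along its length, z up. The three bars differ only in length (47, 65, 84 mm), and which lies in which place changes.
- bar_middle: Beeswax-coloured wax bar, 65 mm long x 35 x 35 mm, about 76 g, edges rounded 3 mm; it sinks the scale pan by about 25 mm. Lies flat in the lower tray. Origin: centre of its underside; x along its length, z up. The three bars differ only in length (47, 65, 84 mm), and which lies in which place changes.
- bar_long: Beeswax-coloured wax bar, 84 mm long x 35 x 35 mm, about 98 g, edges rounded 3 mm; it sinks the scale pan by about 32 mm. Lies flat in the lower tray. Origin: centre of its underside; x along its length, z up. The three bars differ only in length (47, 65, 84 mm), and which lies in which place changes.
- pot: White and blue talavera ceramic pot with a small cactus, 94 mm across, 142 mm tall in all. Origin: centre of its underside. Bystander.
- tumbler: Stainless steel tumbler, 72 mm across the rim, 110 mm tall. Origin: centre of its underside. Bystander.
- coral_box: Coral plastic box with latched lid, 126 x 186 x 71 mm. Origin: centre of its underside. Bystander.
There are look-alikes about, which are no part of the job. What is meant by the scale is not red, and is the smaller of those in its own colour.

How it is judged (in metres and radians):
On the way, in this order (a step that is already met when the one before it is completed fails the run):
1. the bobbin is fully down on the stand's spindle and let go (horizontal distance between bobbin and spindle_foot below 0.006 m and z of bobbin in the frame of spindle_foot between -0.004 and 0.006 m and angle between bobbin's own z axis and vertical below 0.12 rad and contact force between the fingers and bobbin below 0.05 N), for 0.2 s.
2. after that, a first wax bar rests on the pan, let go ((((x of bar_short in the frame of pan_top between -0.06 and 0.06 m and y of bar_short in the frame of pan_top between -0.085 and 0.085 m and z of bar_short in the frame of pan_top between -0.006 and 0.07 m) and contact force between the fingers and bar_short below 0.05 N and contact force between bar_short and anything else above 0.3 N) or ((x of bar_middle in the frame of pan_top between -0.06 and 0.06 m and y of bar_middle in the frame of pan_top between -0.085 and 0.085 m and z of bar_middle in the frame of pan_top between -0.006 and 0.07 m) and contact force between the fingers and bar_middle below 0.05 N and contact force between bar_middle and anything else above 0.3 N) or ((x of bar_long in the frame of pan_top between -0.06 and 0.06 m and y of bar_long in the frame of pan_top between -0.085 and 0.085 m and z of bar_long in the frame of pan_top between -0.006 and 0.07 m) and contact force between the fingers and bar_long below 0.05 N and contact force between bar_long and anything else above 0.3 N)) and value of joint pan above 0.012 m), for 0.2 s.
At the end, for the whole second after the job is handed in: The bobbin stands fully down on the spindle (within 6 mm of its foot in height and sideways), the pan is still and its pointer is within 5 mm in height of the middle of the marker's gap, the offcut is on the pan, and every wax bar is either on the pan or in the lower tray (all of step 1 and z of pointer_tip in the frame of marker_gap between -0.005 and 0.005 m and velocity of joint pan between -0.005 and 0.005 m/s and x of offcut in the frame of pan_top between -0.06 and 0.06 m and y of offcut in the frame of pan_top between -0.085 and 0.085 m and z of offcut in the frame of pan_top between -0.006 and 0.07 m and ((x of bar_short in the frame of pan_top between -0.06 and 0.06 m and y of bar_short in the frame of pan_top between -0.085 and 0.085 m and z of bar_short in the frame of pan_top between -0.006 and 0.07 m) or (x of bar_short in the frame of trays between -0.075 and 0.09 m and y of bar_short in the frame of trays between -0.15 and 0.15 m and z of bar_short in the frame of trays between -0.002 and 0.045 m)) and ((x of bar_middle in the frame of pan_top between -0.06 and 0.06 m and y of bar_middle in the frame of pan_top between -0.085 and 0.085 m and z of bar_middle in the frame of pan_top between -0.006 and 0.07 m) or (x of bar_middle in the frame of trays between -0.075 and 0.09 m and y of bar_middle in the frame of trays between -0.15 and 0.15 m and z of bar_middle in the frame of trays between -0.002 and 0.045 m)) and ((x of bar_long in the frame of pan_top between -0.06 and 0.06 m and y of bar_long in the frame of pan_top between -0.085 and 0.085 m and z of bar_long in the frame of pan_top between -0.006 and 0.07 m) or (x of bar_long in the frame of trays between -0.075 and 0.09 m and y of bar_long in the frame of trays between -0.15 and 0.15 m and z of bar_long in the frame of trays between -0.002 and 0.045 m))); the robot touches nothing.
It fails at once if the marker is shifted more than 4 mm (distance of marker_gap from where it was at the start of the episode above 0.004 m).
It fails at once if the pot is shifted more than 20 mm (distance of pot from where it was at the start of the episode above 0.02 m).
It fails at once if the tumbler is shifted more than 20 mm (distance of tumbler from where it was at the start of the episode above 0.02 m).
It fails at once if the coral box is shifted more than 20 mm (distance of coral_box from where it was at the start of the episode above 0.02 m).
It also fails if it takes over 72 s, if anything falls off the work surface, if the arm or the gripper's body presses on something with over 40 N, if the wrist force passes 120 N, or if a joint passes its speed limit or range.

## Working session

There is one attempt and no reset: what is moved stays moved. The work goes in short steps, Python scripts to look and compute and a tool call to move; the robot and the scene stay as the last step left them, time stands still between calls to the robot, and variables do not carry over. Pictures are saved under pics/ and viewed, about 8 in all and at most 12, crops included, and the job is handed in when it is done.

Besides the shell and the picture viewer there is one more tool, called after "Request:" in YAML: its name, and indented under it one key for each argument. apply_moves: Moves the arm, as the interface text tells. Its arguments: {"type":"object","properties":{"commands":{"type":"array"},"newtons":{"type":"number"}},"required":["commands"]}

```bash
mkdir -p pics; ls
cat > h.py <<'E'
import numpy as np, cv2
from workcell import bot, cams
from scipy.spatial.transform import Rotation as Ro
def pose():
    o=bot.get_obs(); return np.array(o["ee_pos"]),Ro.from_euler('xyz',o["tcp_rot"],degrees=True).as_matrix(),o
def shot(n):
    p,R,o=pose(); c=cams.camera(n)
    if n=="wrist":
        M=np.array(c["mount"]); T=np.eye(4);T[:3,:3]=R;T[:3,3]=p; T=T@M
    else:
        T=np.eye(4);T[:3,:3]=np.array(c["R"]).T;T[:3,3]=-T[:3,:3]@np.array(c["t"]).ravel()
    c["T"]=T; return c
def cloud(c):
    d=c["depth"];K=np.array(c["camera_matrix"]);v,u=np.mgrid[:d.shape[0],:d.shape[1]]
    P=np.stack([(u-K[0,2])/K[0,0]*d,(v-K[1,2])/K[1,1]*d,d],-1)@c["T"][:3,:3].T+c["T"][:3,3]
    P[d<=0]=np.nan; return P
def proj(c,X):
    K=np.array(c["camera_matrix"]);q=c["T"][:3,:3].T@(np.array(X)-c["T"][:3,3]);q=K@q;return q[:2]/q[2]
E
python3 - <<'E'
from h import *
print(bot.get_obs())
ims=[]
for n in("scene","top"):
    c=shot(n);np.savez("pics/%s0"%n,f=c["frame"],P=cloud(c),K=c["camera_matrix"],T=c["T"]);cv2.imwrite(f"pics/{n}0.png",c["frame"])
    P=cloud(c)
    print(n,c["T"][:3,3].round(3))
    for w in "scale pan bobbin offcut stand trays upper_edge bar_short bar_middle bar_long marker pot tumbler coral_box".split():
        try:
            for r in cams.spot_in(w,n):
                l,t,rr,b=map(int,r["rect"]);q=np.nanmedian(P[(t+b)//2-2:(t+b)//2+3,(l+rr)//2-2:(l+rr)//2+3].reshape(-1,3),0)
                print(w,round(r["confidence"],2),[l,t,rr,b],q.round(3))
        except Exception as e: print(w,e)
E
```

```text
pics
{'time': 0.0, 'q': array([ 7.36814787e+01,  5.01079233e+00,  1.00341811e+01,  9.50989139e+01,
       -2.51173749e-04,  9.00005249e+01]), 'qd': array([ 0.0903921 ,  0.16061318,  0.00689438, -0.00060757, -0.05883615,
       -0.07221181]), 'joint_efforts': array([ 1.91016697e-03, -5.20393145e+01,  4.64798212e+01,  1.65253709e-02,
        1.09475138e-05, -2.13842503e-05]), 'ee_pos': array([0.15447485, 0.52762514, 0.23058357]), 'tcp_rot': array([ -89.80892741,   89.92447447, -106.12797341]), 'wrist_force': array([ 0.56233188,  0.30618019, -0.35031123]), 'torque': array([ 0.03015756,  0.00093079, -0.02588978]), 'opening': 0.08540109312426487}
scene [ 0.526 -0.501  1.105]
scale 0.96 [154, 73, 244, 167] [0.249 0.25  0.192]
scale 0.89 [275, 215, 345, 276] [ 0.584 -0.081  0.098]
scale 0.86 [187, 197, 257, 278] [ 0.351 -0.087  0.136]
scale 0.59 [333, 225, 341, 248] [ 0.661 -0.039  0.079]
pan 0.89 [280, 212, 338, 271] [ 0.581 -0.069  0.098]
pan 0.85 [152, 70, 229, 140] [0.214 0.304 0.192]
pan 0.57 [186, 197, 256, 265] [ 0.346 -0.07   0.136]
pan 0.39 [233, 320, 301, 377] [ 0.485 -0.345  0.04
[... 1530 characters left out ...]
94, 440, 270] [ 0.482 -0.327  0.047]
bar_short 0.79 [186, 174, 204, 189] [0.607 0.239 0.04 ]
bar_middle 0.77 [153, 193, 180, 214] [0.546 0.31  0.04 ]
bar_long 0.59 [207, 147, 240, 176] [0.664 0.168 0.04 ]
bar_long 0.49 [305, 189, 325, 208] [ 0.549 -0.072  0.125]
marker 0.67 [297, 237, 331, 254] [ 0.429 -0.07   0.143]
marker 0.54 [99, 275, 149, 289] [0.327 0.341 0.208]
marker 0.43 [293, 155, 319, 167] [ 0.656 -0.051  0.078]
marker 0.21 [281, 158, 350, 214] [ 0.582 -0.071  0.1  ]
pot 0.79 [254, 99, 291, 136] [0.759 0.038 0.114]
pot 0.66 [303, 154, 320, 164] [ 0.656 -0.063  0.086]
tumbler 0.69 [331, 104, 363, 143] [ 0.786 -0.165  0.025]
coral_box 0.65 [368, 115, 447, 171] [ 0.713 -0.313  0.072]
```

Run:
```python
import cv2
for n,(x0,y0,x1,y1) in {"scene":(140,50,420,400),"top":(60,70,460,410)}.items():
    f=cv2.imread(f"pics/{n}0.png")[y0:y1,x0:x1]; k=1.7 if n=="scene" else 1.75; cv2.imwrite(f"pics/{n}0c.png",cv2.resize(f,None,fx=k,fy=k,interpolation=cv2.INTER_CUBIC))
```

```text
(no output)
```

View pics/scene0c.png

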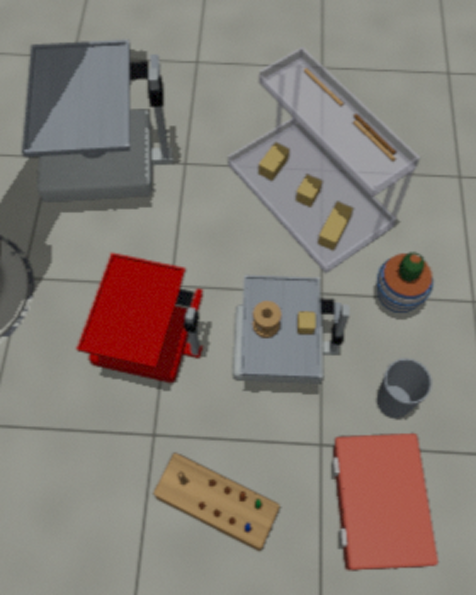

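View pics/top0c.png

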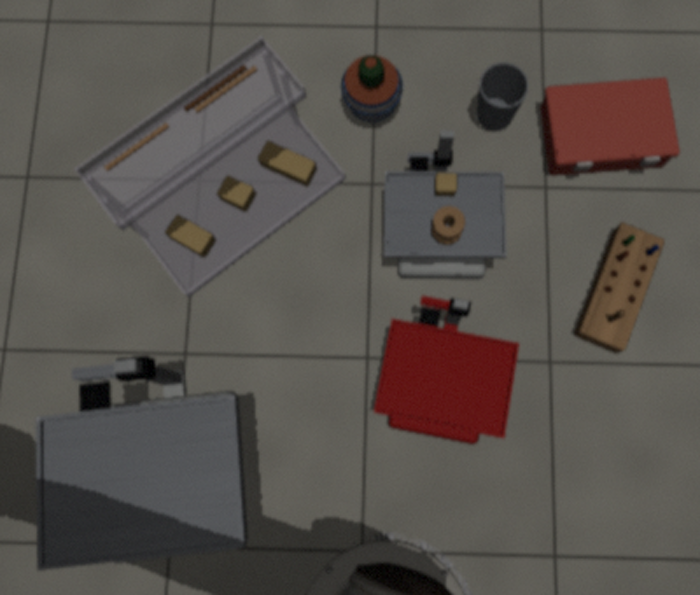

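The top picture shows three scales: the big grey one at crop (140,480), the red one at (445,385), and the small grey one at (445,220) carrying the bobbin and offcut. The small grey one is the scale meant. The spindle is on the stand's near end at (615,317). The bars lie under the upper tray's front edge. Next I'll measure these from depth.

Run:
```python
from h import *
D={n:np.load(f"pics/{n}0.npz") for n in("scene","top")}
def sel(n,x,y,z):
    P=D[n]["P"];m=(abs(P[...,0]-x[0])<x[1])&(abs(P[...,1]-y[0])<y[1])&(P[...,2]>z[0])&(P[...,2]<z[1]);return P[m]
def rect(Q,w,n):
    if len(Q)<8: print(w,n,len(Q));return
    r=cv2.minAreaRect((Q[:,:2]*1000).astype(np.float32)); print(w,n,len(Q),np.round(r[0],1),np.round(r[1],1),round(r[2],1),"z",np.median(Q[:,2]).round(4),Q[:,2].std().round(4))
for n in D:
    for w,(x,y) in dict(mid=(.549,.30),short=(.61,.237),long=(.665,.167)).items(): rect(sel(n,(x,.06),(y,.045),(.033,.046)),w,n)
    rect(sel(n,(.58,.12),(-.07,.12),(.092,.107)),"pan",n)
    rect(sel(n,(.54,.05),(-.075,.05),(.14,.16)),"bobtop",n)
    rect(sel(n,(.60,.04),(-.07,.04),(.122,.137)),"offcut",n)
    rect(sel(n,(.48,.15),(-.33,.12),(.040,.050)),"stand",n)
    rect(sel(n,(.42,.08),(-.31,.08),(.07,.12)),"spindle",n)
    rect(sel(n,(.66,.06),(-.06,.06),(.155,.175)),"column",n)
    rect(sel(n,(.70,.3),(.33,.3),(.20,.225)),"uppertray",n)
    rect(sel(n,(.65,.2),(.27,.2),(.001,.010)),"lowtray",n)
    P=D[n]["P"];q=sel(n,(.66,.05),(-.05,.06),(.03,.175))
    h,e=np.histogram(q[:,2],np.arange(.03,.18,.006));print(dict(zip(e.round(3),h)))
```

```text
mid scene 186 [553.4 297.3] [ 69.3 118.6] 24.1 z 0.0392 0.0025
short scene 157 [613.5 244.5] [ 51.7 142.3] 64.7 z 0.039 0.0024
long scene 267 [685.9 158.4] [86.4 74. ] 65.9 z 0.0393 0.0022
pan scene 2381 [588.7 -68.9] [160.8 172.6] 0.8 z 0.0983 0.0026
bobtop scene 198 [546.6 -73.4] [42.  42.1] 1.1 z 0.1473 0.0022
offcut scene 107 [607.9 -70.3] [26.2 29.9] 0.2 z 0.1276 0.0021
stand scene 1925 [ 484.9 -332.3] [ 70.1 179.7] 67.8 z 0.0453 0.0019
spindle scene 21 [ 434.8 -312.1] [8.7 7.8] 3.3 z 0.0985 0.0109
column scene 36 [663.8 -68.1] [ 9.7 18.5] 4.5 z 0.165 0.0037
uppertray scene 831 [646.4 268.8] [100.2 303. ] 39.9 z 0.2078 0.0056
lowtray scene 4605 [650. 270.] [399.9 399.7] 0.0 z 0.0035 0.0021
{np.float64(0.03): np.int64(33), np.float64(0.036): np.int64(9), np.float64(0.042): np.int64(2), np.float64(0.048): np.int64(0), np.float64(0.054): np.int64(2), np.float64(0.06): np.int64(16), np.float64(0.066): np.int64(6), np.float64(0.072): np.int64(12), np.float64(0.078): np.int64(50), np.float64(0.084): np.int64(15), np.float64(0.09): np.int64(52), np.float64(0.096): np.int64(239), np.flo
[... 1140 characters left out ...]
042): np.int64(6), np.float64(0.048): np.int64(0), np.float64(0.054): np.int64(3), np.float64(0.06): np.int64(10), np.float64(0.066): np.int64(14), np.float64(0.072): np.int64(12), np.float64(0.078): np.int64(56), np.float64(0.084): np.int64(26), np.float64(0.09): np.int64(34), np.float64(0.096): np.int64(279), np.float64(0.102): np.int64(75), np.float64(0.108): np.int64(13), np.float64(0.114): np.int64(6), np.float64(0.12): np.int64(11), np.float64(0.126): np.int64(45), np.float64(0.132): np.int64(7), np.float64(0.138): np.int64(6), np.float64(0.144): np.int64(8), np.float64(0.15): np.int64(12), np.float64(0.156): np.int64(9), np.float64(0.162): np.int64(28), np.float64(0.168): np.int64(3)}
```

```bash
cat >> h.py <<'E'
def plan(X,jaw=None):
    "tool shift to world X, roll so that jaw line lies at angle jaw (deg, mod 180)"
    p,R,o=pose(); d=R.T@(np.array(X)-p); r=0
    if jaw is not None:
        cur=np.degrees(np.arctan2(R[1,1],R[0,1])); dy=(jaw-cur+90)%180-90
        r=np.radians(dy)*(1 if R[2,0]>0 else -1)
    print("t",o["time"],"pos",p.round(4),"x",R[:,0].round(3),"y",R[:,1].round(3),"q6",o["q"][5].round(1),"open",round(o["opening"],4),"F",o["wrist_force"].round(1)); print("shift",d.round(4),"roll",round(r,3))
E
python3 -c "
from h import *
plan([.545,-.0725,.30],90);plan([.155,.528,.30])"
```

```text
t 1.5 pos [0.1545 0.5278 0.2313] x [-0. -0. -1.] y [ 0.281  0.96  -0.   ] q6 90.0 open 0.0854 F [ 0.2 -0.   0.4]
shift [-0.0687 -0.4665  0.5434] roll -0.285
t 1.5 pos [0.1545 0.5278 0.2313] x [-0. -0. -1.] y [ 0.281  0.96  -0.   ] q6 90.0 open 0.0854 F [ 0.2 -0.   0.4]
shift [-0.0687  0.0003  0.0004] roll 0
```

Request:
apply_moves:
  commands:
    - [-0.07,0,0,0,1]
    - [-0.07,0,0,0,1]
    - [-0.07,-0.467,0.543,-0.285,1]
    - [-0.07,-0.467,0.543,-0.285,1]
    - [-0.07,-0.467,0.543,-0.285,1]
    - [-0.07,-0.467,0.543,-0.285,1]
    - [-0.07,-0.467,0.543,-0.285,1]
    - [-0.07,-0.467,0.543,-0.285,1]
    - [-0.07,-0.467,0.543,-0.285,1]
    - [-0.07,-0.467,0.543,-0.285,1]
    - [-0.07,-0.467,0.543,-0.285,1]
    - [-0.07,-0.467,0.543,-0.285,1]

```text
time: 2.7
ee_pos: [0.427, 0.107, 0.3016]
tcp_rot: [18.1, 89.9, 18.1]
wrist_force: [0.4, 0.8, 0.9]
opening: 0.0858
```

```bash
python3 -c "
from h import *
plan([.545,-.0725,.30],90)"
```

```text
t 2.7 pos [0.427  0.107  0.3016] x [ 0.001  0.    -1.   ] y [-0.  1.  0.] q6 14.1 open 0.0858 F [0.4 0.8 0.9]
shift [ 0.0017 -0.1796  0.1179] roll 0.0
```

Request:
apply_moves:
  commands:
    - [0,-0.18,0.118,0,1]
    - [0,-0.18,0.118,0,1]
    - [0,-0.18,0.118,0,1]
    - [0,-0.18,0.118,0,1]
    - [0,-0.18,0.118,0,1]
    - [0,-0.18,0.118,0,1]
    - [0,-0.18,0.118,0,1]

```text
time: 3.4
ee_pos: [0.5449, -0.073, 0.3014]
tcp_rot: [71.9, 90.0, 71.8]
wrist_force: [-0.5, -0.2, 0.8]
opening: 0.0855
```

Run:
```python
from h import *
c=shot("wrist");P=cloud(c);cv2.imwrite("pics/w1.png",c["frame"]);np.savez("pics/w1",P=P)
print(c["T"].round(3))
for zlo,zhi,w,xx in((.14,.155,"bob",(.5,.585)),(.12,.135,"off",(.585,.64)),(.155,.175,"col",(.64,.70))):
    Q=P[(P[...,2]>zlo)&(P[...,2]<zhi)&(P[...,0]>xx[0])&(P[...,0]<xx[1])&(abs(P[...,1]+.07)<.05)]
    if len(Q)>8:
        r=cv2.minAreaRect((Q[:,:2]*1000).astype(np.float32));print(w,len(Q),np.round(r[0],1),np.round(r[1],1),round(r[2],1),np.median(Q[:,2]).round(4))
plan([.545,-.0725,.30],90)
Q=P[(P[...,2]>.09)&(P[...,2]<.105)&(abs(P[...,0]-.565)<.05)&(abs(P[...,1]+.07)<.07)];print("pan z",np.median(Q[:,2]))
```

```text
[[ 0.     0.947  0.321  0.462]
 [ 1.    -0.001  0.002 -0.073]
 [ 0.002  0.321 -0.947  0.445]
 [ 0.     0.     0.     1.   ]]
bob 1871 [543.5 -73.2] [43.  42.8] 34.2 0.1481
off 874 [605.7 -70.4] [29.3 27.9] 89.4 0.1277
col 336 [661.2 -69. ] [11.4 18. ] 1.3 0.1651
t 3.45 pos [ 0.5447 -0.0724  0.3018] x [ 0.001  0.001 -1.   ] y [-0.     1.     0.001] q6 -7.6 open 0.0856 F [ 0.1  0.8 -0.3]
shift [ 0.0018 -0.0001  0.0003] roll 0.0
pan z 0.09822279629807157
```

View pics/w1.png

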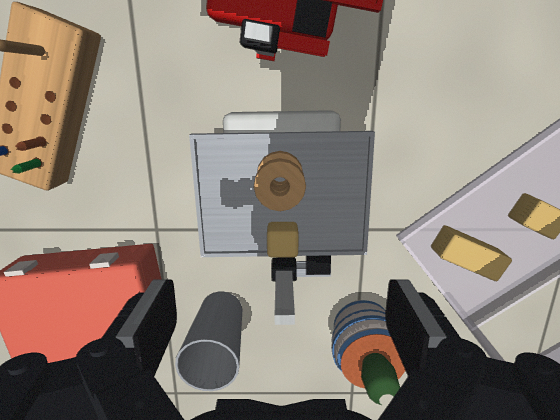

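Request:
apply_moves:
  commands:
    - [0.05,-0.001,-0.001,0,1]
    - [0.1,-0.001,-0.001,0,1]
    - [0.14,-0.001,-0.001,0,1]
    - [0.17,-0.001,-0.001,0,1]
    - [0.184,-0.001,-0.001,0,1]
    - [0.184,-0.001,-0.001,0,1]
    - [0.184,-0.001,-0.001,0,0]
    - [0.184,-0.001,-0.001,0,-0.6]
    - [0.184,-0.001,-0.001,0,-0.6]
    - [0.184,-0.001,-0.001,0,-0.6]
    - [0.184,-0.001,-0.001,0,-0.6]
    - [0.184,-0.001,-0.001,0,-0.6]
  newtons: 30

```text
time: 4.65
ee_pos: [0.544, -0.0734, 0.118]
tcp_rot: [24.5, 89.9, 24.5]
wrist_force: [0.7, 0.3, 0.2]
opening: 0.0431
```

Request:
apply_moves:
  commands:
    - [-0.02,0,0,0,-0.6]
    - [-0.06,0,0,0,-0.6]
    - [-0.1,-0.05,-0.02,0,-0.6]
    - [-0.1,-0.1,-0.05,0,-0.6]
    - [-0.1,-0.14,-0.07,0,-0.6]
    - [-0.1,-0.18,-0.09,0,-0.6]
    - [-0.1,-0.18,-0.09,0,-0.6]
    - [-0.1,-0.18,-0.09,0,-0.6]

```text
time: 5.45
ee_pos: [0.453, -0.255, 0.2177]
tcp_rot: [33.4, 89.9, 33.2]
wrist_force: [-0.2, 0.2, -0.6]
opening: 0.0428
```

Run:
```python
from h import *
P=np.load("pics/w1.npz")["P"]
def sp(P):
    Q=P[(P[...,2]>.06)&(P[...,2]<.115)&(np.hypot(P[...,0]-.432,P[...,1]+.311)<.025)]
    for a in(.06,.075,.09,.1):
        q=Q[(Q[:,2]>a)&(Q[:,2]<a+.015)]
        if len(q):print(a,len(q),q.mean(0).round(4),((q.max(0)+q.min(0))/2).round(4))
sp(P)
c=shot("wrist");P=cloud(c);cv2.imwrite("pics/w2.png",c["frame"]);np.savez("pics/w2",P=P);sp(P)
Q=P[(abs(P[...,2]-.0455)<.004)&(np.hypot(P[...,0]-.483,P[...,1]+.332)<.12)];r=cv2.minAreaRect((Q[:,:2]*1000).astype(np.float32));print(len(Q),r)
for i,(nm) in enumerate(["top"]):
    c=shot(nm);P=cloud(c);Q=P[(P[...,2]>.085)&(P[...,2]<.145)&(abs(P[...,0]-.56)<.045)&(abs(P[...,1]+.07)<.07)];print("pan z",np.histogram(Q[:,2],np.arange(.085,.146,.003)),np.median(Q[Q[:,2]>.115][:,2]))
plan([.4325,-.311,.2])
```

```text
0.06 110 [ 0.4317 -0.3085  0.0677] [ 0.4313 -0.309   0.0675]
0.075 125 [ 0.4316 -0.3085  0.0827] [ 0.4313 -0.3092  0.0825]
0.09 157 [ 0.4316 -0.309   0.0976] [ 0.4312 -0.3101  0.0973]
0.1 57 [ 0.4316 -0.3096  0.1017] [ 0.4316 -0.3095  0.1023]
0.06 57 [ 0.4284 -0.3096  0.0677] [ 0.4295 -0.3111  0.0675]
0.075 71 [ 0.4284 -0.3098  0.0828] [ 0.4302 -0.3112  0.0825]
0.09 161 [ 0.4297 -0.3112  0.0998] [ 0.4307 -0.3122  0.0976]
0.1 101 [ 0.4305 -0.3119  0.1023] [ 0.4309 -0.3125  0.1029]
12818 ((481.8303527832031, -333.1083068847656), (69.92533874511719, 179.84576416015625), 67.70782470703125)
pan z (array([   0,    0,    0,    0,    0,    0,    0,    0,    0,    0,    0,
          0,   48,  491, 1144,  336,   14,    5,    6,    4]), array([0.085, 0.088, 0.091, 0.094, 0.097, 0.1  , 0.103, 0.106, 0.109,
       0.112, 0.115, 0.118, 0.121, 0.124, 0.127, 0.13 , 0.133, 0.136,
       0.139, 0.142, 0.145])) 0.12829857169909042
t 5.55 pos [ 0.4541 -0.2531  0.2176] x [ 0.001  0.001 -1.   ] y [0.    1.    0.001] q6 -29.2 open 0.0433 F [-0.  -0.9 -0.3]
shift [ 0.0175 -0.0579 -0.0216] roll 0
```

View pics/w2.png

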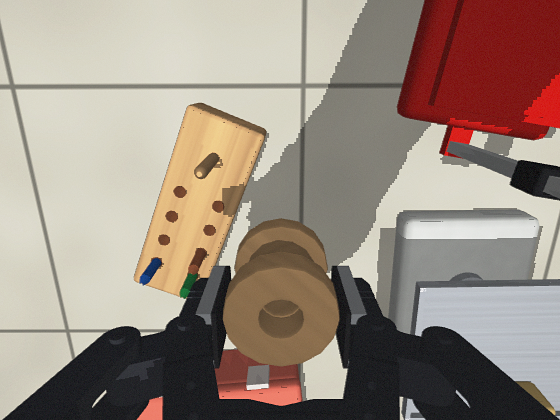

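Request:
apply_moves:
  commands:
    - [0.018,-0.058,-0.023,0,-0.6]
    - [0.018,-0.058,-0.023,0,-0.6]
    - [0.018,-0.058,-0.023,0,-0.6]
    - [0.018,-0.058,-0.023,0,-0.6]

```text
time: 5.95
ee_pos: [0.4316, -0.3102, 0.1995]
tcp_rot: [63.3, 89.9, 63.3]
wrist_force: [0.0, 1.0, -0.4]
opening: 0.0431
```

Run:
```python
from h import *
c=shot("wrist");P=cloud(c);cv2.imwrite("pics/w3.png",c["frame"])
p,R,o=pose()
Q=P[(P[...,2]>.09)&(P[...,2]<.115)&(np.hypot(P[...,0]-.432,P[...,1]+.311)<.02)];print(len(Q),Q.mean(0) if len(Q) else 0,((Q.max(0)+Q.min(0))/2) if len(Q) else 0)
Q=P[(P[...,2]>.222)&(P[...,2]<.25)&(np.hypot(P[...,0]-p[0],P[...,1]-p[1])<.03)];print(np.median(Q[:,2]))
Q=Q[abs(Q[:,2]-np.median(Q[:,2]))<.005];(x,y),r=cv2.minEnclosingCircle((Q[:,:2]*1000).astype(np.float32));print("bob",x,y,r)
Q=P[(abs(P[...,2]-.0455)<.004)&(np.hypot(P[...,0]-.483,P[...,1]+.332)<.12)];r=cv2.minAreaRect((Q[:,:2]*1000).astype(np.float32));print(len(Q),r)
plan([.431,-.3115,.2])
```

```text
176 [ 0.42918799 -0.31235261  0.09961673] [ 0.43083811 -0.31225752  0.09813311]
0.22784641548825732
bob 424.6006774902344 -310.0833740234375 28.028419494628906
7749 ((465.6790771484375, -326.5214538574219), (70.00993347167969, 145.0168914794922), 67.7121353149414)
t 6.0 pos [ 0.4317 -0.31    0.1998] x [ 0.001  0.001 -1.   ] y [-0.001  1.     0.001] q6 -35.8 open 0.043 F [-0.  -0.7 -0.9]
shift [-0.0002 -0.0015 -0.0007] roll 0
```

Request:
apply_moves:
  commands:
    - [0.03,-0.002,-0.001,0,-0.6]
    - [0.06,-0.002,-0.001,0,-0.6]
    - [0.075,-0.002,-0.001,0,-0.6]
    - [0.09,-0.002,-0.001,0,-0.6]
    - [0.09,-0.002,-0.001,0,-0.6]

```text
time: 6.5
ee_pos: [0.4306, -0.3111, 0.1085]
tcp_rot: [99.2, 89.8, 99.3]
wrist_force: [0.6, -0.2, -0.5]
opening: 0.043
```

Bottom of the bobbin is at about 0.088, below the spindle tip, with no force. Lowering the rest of the way and releasing.

Request:
apply_moves:
  commands:
    - [0.015,-0.001,0,0,-0.6]
    - [0.03,-0.001,0,0,-0.6]
    - [0.042,-0.001,0,0,-0.6]
    - [0.042,-0.001,0,0,-0.6]
    - [0.042,-0.001,0,0,0.6]
    - [0.042,-0.001,0,0,0.6]
    - [0.042,-0.001,0,0,0.6]
    - [0.042,-0.001,0,0,0.6]
    - [0.02,-0.001,0,0,0.6]
    - [-0.03,-0.001,0,0,0.8]
    - [-0.08,-0.001,0,0,1]
    - [-0.13,-0.001,0,0,1]

```text
time: 7.7
ee_pos: [0.4303, -0.3122, 0.2404]
tcp_rot: [97.9, 89.9, 98.0]
wrist_force: [1.0, -0.3, 0.4]
opening: 0.0855
```

Run:
```python
from h import *
def rep(n,c):
    P=cloud(c)
    Q=P[(P[...,2]>.07)&(P[...,2]<.125)&(np.hypot(P[...,0]-.432,P[...,1]+.311)<.035)]
    T=Q[(Q[:,2]>.085)&(Q[:,2]<.099)]
    print(n,"bobtop",np.median(T[:,2]).round(4),cv2.minAreaRect((T[:,:2]*1000).astype(np.float32)))
    Q=P[(P[...,2]>.085)&(P[...,2]<.145)&(abs(P[...,0]-.555)<.04)&(abs(P[...,1]+.07)<.07)];m=np.median(Q[:,2]);print("pan z",m,Q[abs(Q[:,2]-m)<.006].mean(0))
    Q=P[(P[...,2]>.04)&(P[...,2]<.18)&(P[...,0]>.638)&(P[...,0]<.69)&(P[...,1]>-.06)&(P[...,1]<.01)]
    print(np.c_[np.arange(60,176,4),np.histogram(Q[:,2],np.arange(.06,.18,.004))[0]].T.tolist())
    return P
for n in("wrist","scene","top"):
    c=shot(n);cv2.imwrite(f"pics/{n}4.png",c["frame"]);P=rep(n,c);np.savez(f"pics/{n}4",P=P,T=c["T"],K=c["camera_matrix"])
plan([.5,.05,.3],130)
f=cv2.imread("pics/scene4.png");print(proj(c,[.66,-.05,.1]))
f=f[200:290,250:370];cv2.imwrite("pics/sc4c.png",cv2.resize(f,None,fx=6,fy=6,interpolation=cv2.INTER_CUBIC))
```

```text
wrist bobtop 0.0957 ((428.8966369628906, -311.05780029296875), (43.15609359741211, 42.71129608154297), 57.39764404296875)
pan z 0.12849543225049442 [ 0.54143373 -0.11045018  0.12849328]
[[60, 64, 68, 72, 76, 80, 84, 88, 92, 96, 100, 104, 108, 112, 116, 120, 124, 128, 132, 136, 140, 144, 148, 152, 156, 160, 164, 168, 172], [0, 0, 0, 0, 0, 0, 0, 0, 0, 0, 0, 0, 0, 0, 0, 0, 0, 0, 0, 0, 0, 0, 0, 0, 0, 0, 0, 0, 0]]
scene bobtop 0.0951 ((435.0195617675781, -311.6678161621094), (40.09327697753906, 36.43395233154297), 50.299373626708984)
pan z 0.12793142726594553 [ 0.55497358 -0.07198558  0.12790433]
[[60, 64, 68, 72, 76, 80, 84, 88, 92, 96, 100, 104, 108, 112, 116, 120, 124, 128, 132, 136, 140, 144, 148, 152, 156, 160, 164, 168, 172], [4, 0, 0, 1, 15, 18, 1, 0, 0, 0, 0, 0, 0, 0, 0, 0, 17, 44, 2, 1, 0, 0, 0, 0, 1, 1, 2, 0, 0]]
top bobtop 0.0953 ((428.9769592285156, -308.6807861328125), (41.95371627807617, 42.799560546875), 0.2940848767757416)
pan z 0.12824048591736847 [ 0.55468927 -0.06992467  0.12824423]
[[60, 64, 68, 72, 76, 80, 84, 88, 92, 96, 100, 104, 108, 112, 116, 120, 124, 128, 132, 136, 140, 144, 148, 152, 156, 160, 164, 168, 172], [4, 5, 4, 1, 7, 20, 8, 0, 1, 0, 0, 1, 1, 4, 0, 0, 11, 43, 3, 1, 0, 1, 2, 2, 1, 0, 0, 0, 0]]
t 7.85 pos [ 0.4317 -0.3132  0.2423] x [ 0.005 -0.001 -1.   ] y [-0.001  1.    -0.001] q6 -36.1 open 0.0853 F [-0.9 -0.7 -0.6]
shift [-0.0578  0.3631  0.069 ] roll -0.697
[306.17162153 156.01609839]
```

View pics/sc4c.png

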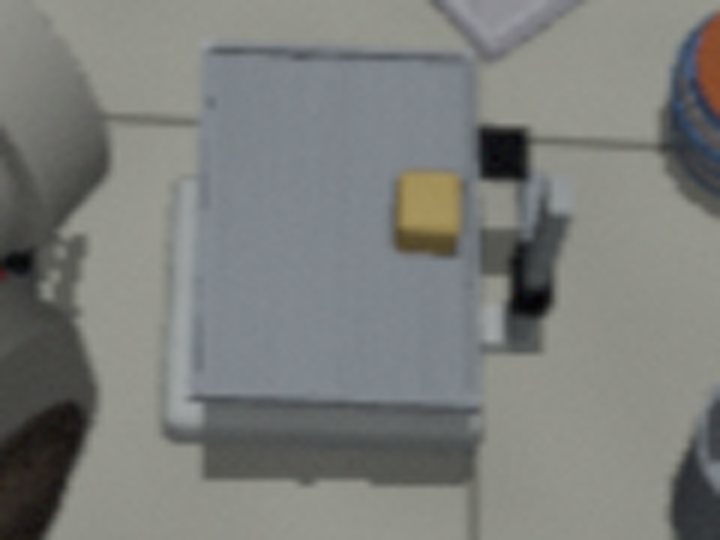

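Request:
apply_moves:
  commands:
    - [-0.06,0,0,0,1]
    - [-0.06,0.471,0.081,-0.697,1]
    - [-0.06,0.471,0.081,-0.697,1]
    - [-0.06,0.471,0.081,-0.697,1]
    - [-0.06,0.471,0.081,-0.697,1]
    - [-0.06,0.471,0.081,-0.697,1]
    - [-0.06,0.471,0.081,-0.697,1]
    - [-0.06,0.471,0.081,-0.697,1]
    - [-0.06,0.471,0.081,-0.697,1]
    - [-0.06,0.471,0.081,-0.697,1]
    - [-0.06,0.471,0.081,-0.697,1]
    - [-0.06,0.471,0.081,-0.697,1]

```text
time: 9.05
ee_pos: [0.5118, 0.1612, 0.3]
tcp_rot: [-77.7, 89.9, -37.5]
wrist_force: [0.1, 0.3, -0.4]
opening: 0.0857
```

Run:
```python
from h import *
plan([.513,.158,.3],130)
c=shot("wrist");P=cloud(c);cv2.imwrite("pics/w5.png",c["frame"]);np.savez("pics/w5",P=P,T=c["T"],f=c["frame"])
O=np.array([.6125,.2414]);a=np.radians(40);Rt=np.array([[np.cos(a),-np.sin(a)],[np.sin(a),np.cos(a)]])
L=(P[...,:2]-O)@Rt
m=(abs(P[...,2]-.039)<.006)&(abs(L[...,0])<.065)&(abs(L[...,1])<.142)
n,lab,st,ce=cv2.connectedComponentsWithStats(m.astype(np.uint8))
for i in range(1,n):
    if st[i,4]>150:
        q=P[lab==i];l=L[lab==i]; r=cv2.minAreaRect((l*1000).astype(np.float32));rw=cv2.minAreaRect((q[:,:2]*1000).astype(np.float32));print(st[i],"trayframe",np.round(r[0],1),np.round(r[1],1),round(r[2],1),"world",np.round(rw[0],1),"z",np.median(q[:,2]).round(4))
Q=P[(P[...,2]>.19)&(P[...,2]<.225)&(L[...,0]>-.02)&(L[...,0]<.12)];
if len(Q)>9:print("upper",cv2.minAreaRect(((Q[:,:2]-O)@Rt*1000).astype(np.float32)))
l=L[abs(L[...,1])<.13];z=P[abs(L[...,1])<.13][:,2];w=(z>.012)&(z<.022)&(l[:,0]<-.05)&(l[:,0]>-.1);print("front wall x",np.percentile(l[w][:,0],[5,50,95]).round(4),w.sum())
for n in("scene","top"):
    P=np.load(f"pics/{n}4.npz")["P"]
    Q=P[(P[...,2]>.05)&(P[...,2]<.1)&(P[...,0]>.645)&(P[...,0]<.68)&(P[...,1]>-.055)&(P[...,1]<-.015)];print(n,Q[np.argsort(Q[:,2])].round(3).tolist())
```

```text
t 9.05 pos [0.5118 0.1612 0.3   ] x [ 0.002 -0.002 -1.   ] y [-0.646  0.763 -0.002] q6 -22.7 open 0.0857 F [ 0.1  0.3 -0.4]
shift [-0.     -0.0032 -0.0012] roll 0.004
[ 174  223   57   68 1867] trayframe [ -8.6 -91.1] [83.6 35.1] 26.4 world [664.5 166.1] z 0.0397
[ 331  230   42   55 1427] trayframe [-9.3 91.2] [65.4 34.9] 21.1 world [546.7 305.3] z 0.0399
[ 256  245   40   41 1019] trayframe [ 1.5 -2. ] [46.9 35.4] 25.3 world [615.  240.8] z 0.0398
upper ((29.942874908447266, 4.67718505859375), (215.8982696533203, 79.55166625976562), 88.64879608154297)
front wall x [-0.0769 -0.0756 -0.0727] 1047
scene [[0.661, -0.041, 0.063], [0.661, -0.044, 0.063], [0.66, -0.042, 0.073], [0.659, -0.041, 0.077], [0.659, -0.026, 0.077], [0.667, -0.022, 0.078], [0.665, -0.017, 0.078], [0.667, -0.019, 0.078], [0.664, -0.041, 0.078], [0.659, -0.035, 0.078], [0.664, -0.032, 0.079], [0.659, -0.039, 0.079], [0.664, -0.026, 0.079], [0.662, -0.029, 0.079], [0.667, -0.026, 0.079], [0.662, -0.032, 0.079], [0.662, -0.039, 0.079], [0.664, -0.036, 0.079], [0.667, -0.017, 0.08], [0.664, -0.03, 0.08], [0.662, -0.02
[... 350 characters left out ...]
0.657, -0.02, 0.063], [0.66, -0.02, 0.063], [0.657, -0.018, 0.063], [0.657, -0.049, 0.064], [0.656, -0.051, 0.066], [0.659, -0.051, 0.067], [0.656, -0.054, 0.067], [0.659, -0.049, 0.067], [0.658, -0.054, 0.068], [0.657, -0.018, 0.07], [0.662, -0.02, 0.077], [0.662, -0.053, 0.079], [0.66, -0.051, 0.079], [0.665, -0.053, 0.08], [0.662, -0.048, 0.08], [0.656, -0.02, 0.08], [0.657, -0.051, 0.08], [0.662, -0.051, 0.08], [0.657, -0.053, 0.08], [0.664, -0.017, 0.08], [0.659, -0.017, 0.08], [0.665, -0.048, 0.081], [0.656, -0.048, 0.081], [0.659, -0.048, 0.081], [0.661, -0.017, 0.082], [0.658, -0.02, 0.082], [0.663, -0.02, 0.083], [0.664, -0.05, 0.083], [0.655, -0.017, 0.084], [0.657, -0.053, 0.087]]
```

View pics/w5.png

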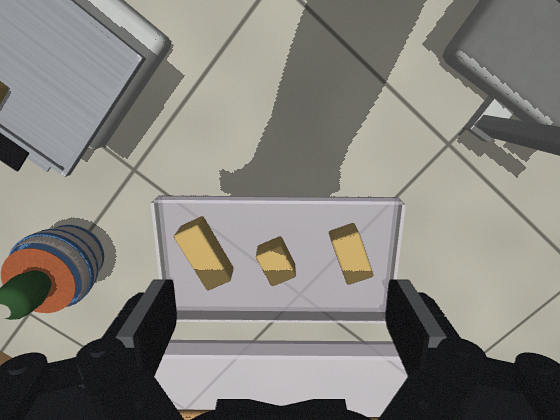

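The wrist view shows the long bar at the left (203,253), the short one in the middle (276,260) and the middle one at the right (351,253), all under the upper tray's edge. Heights agree with the text: bar tops are at 0.040, the prongs at 0.080 and 0.063 put the gap at about 0.070, and the offcut sinks the pan 6.8 mm. So about 58 mm more is needed, which means middle plus long. The moves can't tilt the tool, so I'll measure the gripper's own outline from depth to see how far under the edge a vertical tool can go.

Run:
```python
from h import *
p,R,o=pose()
for n in("scene","top"):
    c=shot(n);P=cloud(c);cv2.imwrite(f"pics/{n}6.png",c["frame"])
    L=(P.reshape(-1,3)-p)@R; L=L[(P.reshape(-1,3)[:,2]>.235)&(np.hypot(L[:,1],L[:,2])<.14)]
    print(n,len(L))
    for a in range(-40,320,15):
        q=L[(-L[:,0]*1000>=a)&(-L[:,0]*1000<a+15)]
        if len(q)>3: print(a,len(q),"y",np.percentile(q[:,1],[1,99]).round(3),"z",np.percentile(q[:,2],[1,99]).round(3))
```

```text
scene 6008
5 14 y [-0.049  0.049] z [-0.008  0.012]
20 70 y [-0.057  0.048] z [-0.009  0.013]
35 61 y [-0.057  0.048] z [-0.009  0.013]
50 55 y [-0.074  0.067] z [-0.01   0.008]
65 174 y [-0.075  0.07 ] z [-0.015  0.014]
80 148 y [-0.072  0.069] z [-0.016  0.012]
95 173 y [-0.071  0.069] z [-0.018  0.013]
110 173 y [-0.069  0.065] z [-0.01   0.012]
125 113 y [-0.038  0.013] z [-0.035  0.022]
140 164 y [-0.038  0.013] z [-0.035  0.025]
155 170 y [-0.038  0.012] z [-0.035  0.023]
170 200 y [-0.038  0.017] z [-0.035  0.027]
185 132 y [-0.039  0.013] z [-0.037  0.022]
200 198 y [-0.042  0.015] z [-0.038  0.028]
215 256 y [-0.041  0.014] z [-0.038  0.028]
230 323 y [-0.042 -0.004] z [-0.039  0.021]
245 75 y [-0.051  0.008] z [-0.053  0.026]
260 223 y [-0.058  0.02 ] z [-0.056  0.025]
275 366 y [-0.06   0.034] z [-0.057  0.024]
290 504 y [-0.06   0.032] z [-0.056  0.026]
305 487 y [-0.058  0.036] z [-0.055  0.025]
top 17913
20 19 y [-0.055 -0.042] z [-0.012 -0.002]
35 13 y [-0.055 -0.042] z [-0.012 -0.007]
50 38 y [-0.069 -0.042] z [-0.014  0.007]
65 102 y [-0.072 -0.036] z [-0.017  0.008]
80 35 y [-0.07  -0.033] z [-0.018 -0.004]
95 44 y [-0.068 -0.036] z [-0.013  0.01 ]
110 161 y [-0.067 -0.036] z [-0.014  0.011]
275 17 y [-0.053 -0.021] z [-0.06   0.007]
290 13 y [-0.054 -0.024] z [-0.06   0.008]
```

```bash
python3 -c "
from h import *
plan([.6475,.127,.1],156.4)"
```

```text
t 9.2 pos [0.5116 0.1576 0.3013] x [ 0.003 -0.002 -1.   ] y [-0.643  0.766 -0.004] q6 -22.8 open 0.0854 F [-0.4 -0.2 -0.4]
shift [ 0.2018 -0.1101  0.0841] roll -0.46
```

Request:
apply_moves:
  commands:
    - [0,-0.11,0.084,-0.46,0.5]
    - [0,-0.11,0.084,-0.46,0.5]
    - [0,-0.11,0.084,-0.46,0.5]
    - [0.03,-0.11,0.084,-0.46,0.5]
    - [0.06,-0.11,0.084,-0.46,0.5]
    - [0.1,-0.11,0.084,-0.46,0.5]
    - [0.14,-0.11,0.084,-0.46,0.5]
    - [0.17,-0.11,0.084,-0.46,0.5]
    - [0.2,-0.11,0.084,-0.46,0.5]
    - [0.2,-0.11,0.084,-0.46,0.5]

```text
time: 10.2
ee_pos: [0.6449, 0.1248, 0.097]
tcp_rot: [155.3, 89.7, -138.4]
wrist_force: [0.3, 0.2, 0.5]
opening: 0.0642
```

Run:
```python
from h import *
c=shot("wrist");P=cloud(c);cv2.imwrite("pics/w7.png",c["frame"])
plan([.6475,.127,.031],156.4)
Q=P[(abs(P[...,2]-.040)<.005)&(np.hypot(P[...,0]-.6645,P[...,1]-.166)<.06)];r=cv2.minAreaRect((Q[:,:2]*1000).astype(np.float32));print(len(Q),r)
```

```text
t 10.25 pos [0.646  0.1253 0.1001] x [-0.    -0.003 -1.   ] y [-0.916  0.402 -0.001] q6 -55.2 open 0.0641 F [-0.1 -0.3  0.7]
shift [ 0.0691 -0.0006  0.0023] roll -0.002
6495 ((665.0722045898438, 165.8064727783203), (84.38870239257812, 35.087249755859375), 66.14879608154297)
```

Request:
apply_moves:
  commands:
    - [0.03,-0.001,0.003,0,0.5]
    - [0.055,-0.001,0.003,0,0.5]
    - [0.07,-0.001,0.003,0,0.5]
    - [0.07,-0.001,0.003,0,0.5]
    - [0.07,-0.001,0.003,0,-0.5]
    - [0.07,-0.001,0.003,0,-0.5]
    - [0.07,-0.001,0.003,0,-0.5]
    - [0.07,-0.001,0.003,0,-0.5]
  newtons: 50

```text
time: 11.05
ee_pos: [0.6492, 0.1276, 0.0326]
tcp_rot: [-104.9, 89.8, -38.7]
wrist_force: [-1.3, -1.3, 6.3]
opening: 0.0324
```

Run:
```python
from h import *
X=np.array([.6125,.2414]);a=np.radians(40);ex=np.array([np.cos(a),np.sin(a)]);ey=np.array([-np.sin(a),np.cos(a)])
g=X-.061*ex-.090*ey;print(g);plan([*g,.031],130)
```

```text
[0.62362217 0.13324596]
t 11.05 pos [0.6492 0.1276 0.0326] x [ 0.003 -0.002 -1.   ] y [-0.916  0.402 -0.004] q6 -55.1 open 0.0324 F [-1.3 -1.3  6.3]
shift [ 0.0016  0.0257 -0.0051] roll 0.459
```

Request:
apply_moves:
  commands:
    - [0,0.003,-0.002,0.03,-0.6]
    - [0,0.006,-0.003,0.1,-0.6]
    - [0,0.01,-0.004,0.18,-0.6]
    - [0,0.014,-0.004,0.26,-0.6]
    - [0,0.018,-0.005,0.34,-0.6]
    - [0,0.022,-0.005,0.42,-0.6]
    - [0,0.025,-0.005,0.46,-0.6]
    - [0,0.025,-0.005,0.46,-0.6]

```text
time: 11.85
ee_pos: [0.6246, 0.1333, 0.0337]
tcp_rot: [-65.9, 89.7, -26.0]
wrist_force: [-0.5, 0.4, -0.6]
opening: 0.0323
```

```bash
cat >> h.py <<'E'
O=np.array([.6125,.2414]);_a=np.radians(40);Rt=np.array([[np.cos(_a),-np.sin(_a)],[np.sin(_a),np.cos(_a)]])
def bars(P):
    L=(P[...,:2]-O)@Rt
    m=(abs(P[...,2]-.039)<.006)&(abs(L[...,0])<.07)&(abs(L[...,1])<.142)
    n,lab,st,ce=cv2.connectedComponentsWithStats(m.astype(np.uint8))
    for i in range(1,n):
        if st[i,4]>150:
            l=L[lab==i];r=cv2.minAreaRect((l*1000).astype(np.float32));w=O+Rt@(np.array(r[0])/1000)
            print("bar tray",np.round(r[0],1),np.round(r[1],1),round(r[2],1),"world",w.round(4),np.median(P[lab==i][:,2]).round(4))
E
python3 - <<'E'
from h import *
c=shot("wrist");P=cloud(c);cv2.imwrite("pics/w8.png",c["frame"]);bars(P);plan([.6236,.1332,.1],130);print(Rt.T@(pose()[0][:2]-O))
E
```

```text
bar tray [-33.1 -89.9] [35.  73.7] 89.9 world [0.6449 0.1513] 0.0404
bar tray [-20.7   5. ] [17.2  5.9] 53.4 world [0.5934 0.2319] 0.0378
t 11.9 pos [0.6247 0.1332 0.0336] x [ 0.004 -0.002 -1.   ] y [-0.643  0.766 -0.004] q6 -27.9 open 0.0325 F [-0.4 -0.2 -1.8]
shift [-0.0665  0.0005 -0.0007] roll -0.0
[-0.06020033 -0.0907686 ]
```

View pics/w8.png

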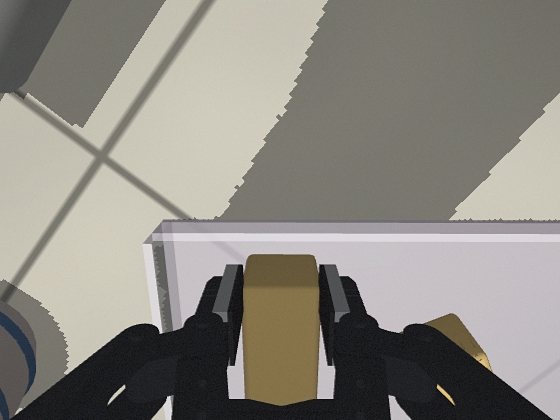

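Request:
apply_moves:
  commands:
    - [0,0,0,0,0.3]
    - [0,0,0,0,0.3]
    - [0,0,0,0,0.3]
    - [0.005,0,0.008,0,0.3]
    - [0.018,0,0.014,0,0.3]
    - [0.018,0,0.014,0,0.3]
    - [0.018,0,0.014,0,-0.5]
    - [0.018,0,0.014,0,-0.5]
    - [0.018,0,0.014,0,-0.5]
    - [0.018,0,0.014,0,-0.5]
  newtons: 50

```text
time: 12.9
ee_pos: [0.6353, 0.1421, 0.0153]
tcp_rot: [-70.6, 89.8, -30.6]
wrist_force: [0.4, -0.9, -1.3]
opening: 0.034
```

Request:
apply_moves:
  commands:
    - [-0.01,0,0,0,-0.6]
    - [-0.035,0,0,0,-0.6]
    - [-0.035,0,-0.03,0,-0.6]
    - [-0.035,0,-0.07,0,-0.6]
    - [-0.07,0,-0.11,0,-0.6]
    - [-0.12,0,-0.13,0,-0.6]
    - [-0.17,0,-0.13,0,-0.6]
    - [-0.2,0,-0.13,0,-0.6]
    - [-0.2,0,-0.13,0,-0.6]

```text
time: 13.8
ee_pos: [0.5364, 0.0589, 0.2221]
tcp_rot: [-44.8, 89.2, -4.8]
wrist_force: [0.9, 0.2, -1.0]
opening: 0.034
```

Run:
```python
from h import *
p,R,o=pose();c=shot("wrist");P=cloud(c);L=(P-p)@R
Q=L[(abs(L[...,1])<.022)&(abs(L[...,0]+.02)<.05)&(L[...,2]>-.06)&(L[...,2]<.09)]
t=Q[abs(Q[:,0]+.025)<.008]
for a in np.arange(-.05,.08,.01):
    q=Q[(Q[:,2]>=a)&(Q[:,2]<a+.01)]
    if len(q)>5: print(a.round(3),len(q),np.percentile(q[:,0],[3,50,97]).round(4),np.percentile(q[:,1],[2,98]).round(3))
plan([.55,-.111,.25],90);plan([.55,-.027,.25],90)
```

```text
-0.02 7172 [-0.0687 -0.0238  0.0042] [-0.022  0.022]
-0.01 2955 [-0.0431 -0.0254 -0.0241] [-0.018  0.02 ]
0.0 2604 [-0.041  -0.0253 -0.024 ] [-0.018  0.019]
0.01 1908 [-0.0264 -0.0251 -0.0238] [-0.016  0.018]
0.02 1730 [-0.0261 -0.0251 -0.0237] [-0.016  0.017]
0.03 1636 [-0.0261 -0.0251 -0.0236] [-0.016  0.017]
0.04 280 [-0.026  -0.025  -0.0236] [-0.016  0.017]
t 13.85 pos [0.536  0.059  0.2188] x [ 0.01  -0.002 -1.   ] y [-0.643  0.766 -0.007] q6 -33.6 open 0.0337 F [ 0.8 -0.7 -1.7]
shift [-0.0309 -0.1395 -0.0983] roll 0.698
t 13.85 pos [0.536  0.059  0.2188] x [ 0.01  -0.002 -1.   ] y [-0.643  0.766 -0.007] q6 -33.6 open 0.0337 F [ 0.8 -0.7 -1.7]
shift [-0.031  -0.0751 -0.0443] roll 0.698
```

Request:
apply_moves:
  commands:
    - [-0.031,-0.03,-0.02,0.14,-0.6]
    - [-0.031,-0.06,-0.05,0.28,-0.6]
    - [-0.031,-0.1,-0.08,0.42,-0.6]
    - [-0.031,-0.133,-0.107,0.56,-0.6]
    - [-0.031,-0.133,-0.107,0.698,-0.6]
    - [-0.031,-0.133,-0.107,0.698,-0.6]
    - [-0.031,-0.133,-0.107,0.698,-0.6]
    - [-0.031,-0.133,-0.107,0.698,-0.6]

```text
time: 14.65
ee_pos: [0.5391, -0.1108, 0.2497]
tcp_rot: [-8.6, 89.5, -8.3]
wrist_force: [0.2, -0.1, -1.2]
opening: 0.034
```

Run:
```python
from h import *
plan([.539,-.1115,.108],90)
```

```text
t 14.65 pos [ 0.5391 -0.1108  0.2497] x [ 0.009 -0.001 -1.   ] y [-0.004  1.    -0.001] q6 -11.9 open 0.034 F [ 0.2 -0.1 -1.2]
shift [ 0.1417 -0.0005 -0.0013] roll 0.004
```

Request:
apply_moves:
  commands:
    - [0.05,-0.001,-0.001,0,-0.6]
    - [0.09,-0.001,-0.001,0,-0.6]
    - [0.11,-0.001,-0.001,0,-0.6]
    - [0.12,-0.001,-0.001,0,-0.6]
    - [0.13,-0.001,-0.001,0,-0.6]
    - [0.137,-0.001,-0.001,0,-0.6]
    - [0.142,-0.001,-0.001,0,-0.6]
    - [0.142,-0.001,-0.001,0,-0.6]
    - [0.142,-0.001,-0.001,0,0.1]
    - [0.142,-0.001,-0.001,0,0.1]
    - [0.142,-0.001,-0.001,0,0.1]
    - [0.142,-0.001,-0.001,0,0.1]

```text
time: 15.85
ee_pos: [0.5395, -0.112, 0.1079]
tcp_rot: [-8.7, 89.5, -8.5]
wrist_force: [0.2, -0.3, -0.4]
opening: 0.047
```

Request:
apply_moves:
  commands:
    - [-0.03,0,0,0,0.1]
    - [-0.08,0,0,0,0.5]
    - [-0.13,0,0,0,1]
    - [-0.17,0,0,0,1]
    - [-0.17,0,0,0,1]

```text
time: 16.35
ee_pos: [0.5391, -0.1121, 0.2843]
tcp_rot: [-10.5, 89.0, -10.2]
wrist_force: [0.2, -0.9, 0.4]
opening: 0.0855
```

```bash
cat >> h.py <<'E'
def panz(P):
    for y0,y1 in((-.14,-.092),(-.058,-.005)):
        Q=P[(P[...,2]>.05)&(P[...,2]<.145)&(P[...,0]>.52)&(P[...,0]<.615)&(P[...,1]>y0)&(P[...,1]<y1)]
        h,e=np.histogram(Q[:,2],np.arange(.05,.146,.003));print("y",y0,{int(1000*e[i]):int(h[i]) for i in range(len(h)) if h[i]>8}, "med",np.median(Q[:,2]).round(4))
E
python3 - <<'E'
from h import *
c=shot("wrist");P=cloud(c);cv2.imwrite("pics/w9.png",c["frame"]);panz(P)
Q=P[(P[...,2]>.119)&(P[...,2]<.145)&(P[...,1]<-.088)&(P[...,1]>-.15)&(P[...,0]>.5)&(P[...,0]<.63)];print(cv2.minAreaRect((Q[:,:2]*1000).astype(np.float32)))
for n in("top","scene"):
    P=cloud(shot(n));panz(P)
# middle bar grasp: end at s=-32.7
y=np.radians(61.1);g=np.array([.5467,.3053])-.033*np.array([np.cos(y),np.sin(y)]);print(g,Rt.T@(g-O))
plan([*g,.30],151.1)
E
```

```text
y -0.14 {92: 43, 95: 1132, 98: 39, 101: 24, 104: 18, 107: 36, 110: 35, 113: 31, 116: 21, 119: 30, 122: 41, 125: 50, 128: 1562, 131: 2101} med 0.1307
y -0.058 {92: 148, 95: 5038, 98: 48, 122: 25, 125: 15} med 0.0964
((565.3795776367188, -111.43072509765625), (34.97150421142578, 82.97822570800781), 89.93233489990234)
y -0.14 {} med nan
y -0.058 {89: 13, 92: 189, 95: 358, 98: 148} med 0.0962
y -0.14 {92: 78, 95: 114, 98: 29, 104: 13, 107: 14, 110: 11, 113: 10, 116: 15, 119: 9, 122: 17, 125: 43, 128: 219, 131: 147, 134: 9} med 0.1282
y -0.058 {92: 80, 95: 196, 98: 30} med 0.096
[0.53075168 0.27640967] [-0.04011906  0.07936577]
t 16.5 pos [ 0.5379 -0.1119  0.2774] x [ 0.009 -0.001 -1.   ] y [-0.004  1.    -0.001] q6 -12.0 open 0.0855 F [-0.1 -1.3 -0.5]
shift [-0.0232  0.3883 -0.0054] roll -1.062
  return _methods._mean(a, axis=axis, dtype=dtype,
  ret = ret.dtype.type(ret / rcount)
```

Long bar is on the pan with its centre at (0.565, -0.111), and the pan floor reads 0.096 as predicted. Next is the middle bar, by the same pull-forward method.

Request:
apply_moves:
  commands:
    - [-0.023,0.382,-0.009,-1.062,0.5]
    - [-0.023,0.382,-0.009,-1.062,0.5]
    - [-0.023,0.382,-0.009,-1.062,0.5]
    - [-0.023,0.382,-0.009,-1.062,0.5]
    - [-0.023,0.382,-0.009,-1.062,0.5]
    - [-0.023,0.382,-0.009,-1.062,0.5]
    - [-0.023,0.382,-0.009,-1.062,0.5]
    - [-0.023,0.382,-0.009,-1.062,0.5]
    - [-0.023,0.382,-0.009,-1.062,0.5]
    - [-0.023,0.382,-0.009,-1.062,0.5]
    - [-0.023,0.382,-0.009,-1.062,0.5]

```text
time: 17.6
ee_pos: [0.5271, 0.2693, 0.2989]
tcp_rot: [-77.3, 89.5, -16.3]
wrist_force: [-0.6, -0.2, 0.2]
opening: 0.0642
```

Run:
```python
from h import *
plan([.5272,.2699,.1],151.1);bars(cloud(shot("wrist")))
```

```text
t 17.6 pos [0.5271 0.2693 0.2989] x [ 0.008 -0.002 -1.   ] y [-0.875  0.484 -0.008] q6 -33.8 open 0.0642 F [-0.6 -0.2  0.2]
shift [0.1989 0.0018 0.0003] roll -0.001
bar tray [ 2.  -1.6] [47.1 35.4] 25.2 world [0.6151 0.2415] 0.0397
bar tray [-9.2 91.6] [64.2 34.4] 20.4 world [0.5466 0.3057] 0.0399
```

Request:
apply_moves:
  commands:
    - [0.05,0.001,0,0,0.5]
    - [0.1,0.001,0,0,0.5]
    - [0.15,0.002,0,0,0.5]
    - [0.19,0.002,0,0,0.5]
    - [0.22,0.002,0,0,0.5]
    - [0.25,0.002,0,0,0.5]
    - [0.27,0.002,0,0,0.5]
    - [0.277,0.002,0,0,0.5]
    - [0.277,0.002,0.002,0,0.5]
    - [0.277,0.002,0.004,0,0.5]
    - [0.277,0.002,0.004,0,0.5]

```text
time: 18.75
ee_pos: [0.5306, 0.2734, 0.0239]
tcp_rot: [-65.2, 89.4, -4.2]
wrist_force: [0.2, 0.4, -0.3]
opening: 0.064
```

Run:
```python
from h import *
plan([.5272,.2699,.022],151.1);print(Rt.T@(pose()[0][:2]-O))
```

```text
t 18.75 pos [0.5306 0.2734 0.0239] x [ 0.01  -0.001 -1.   ] y [-0.875  0.485 -0.009] q6 -33.6 open 0.064 F [ 0.2  0.4 -0.3]
shift [ 0.0019  0.0013 -0.0047] roll -0.002
[-0.04214417  0.0771239 ]
```

Request:
apply_moves:
  commands:
    - [0,0,0,0,-0.5]
    - [0,0,0,0,-0.5]
    - [0,0,0,0,-0.5]
    - [0,0,0,0,-0.5]

```text
time: 19.15
ee_pos: [0.5311, 0.2737, 0.0252]
tcp_rot: [-60.8, 89.3, 0.2]
wrist_force: [-1.1, -0.1, 5.7]
opening: 0.033
```

Run:
```python
from h import *
g=O+Rt@np.array([-.066,.085]);plan([*g,.0245],130)
```

```text
t 19.15 pos [0.5311 0.2737 0.0252] x [ 0.012  0.    -1.   ] y [-0.875  0.485 -0.01 ] q6 -33.6 open 0.033 F [-1.1 -0.1  5.7]
shift [ 0.0004  0.0162 -0.02  ] roll 0.366
```

Request:
apply_moves:
  commands:
    - [-0.001,0.002,-0.004,0.05,-0.6]
    - [-0.001,0.005,-0.008,0.12,-0.6]
    - [-0.001,0.008,-0.012,0.2,-0.6]
    - [-0.001,0.012,-0.016,0.28,-0.6]
    - [-0.001,0.016,-0.02,0.366,-0.6]
    - [-0.001,0.016,-0.02,0.366,-0.6]
    - [-0.001,0.016,-0.02,0.366,-0.6]

```text
time: 19.85
ee_pos: [0.5076, 0.264, 0.0261]
tcp_rot: [-39.4, 89.3, 0.8]
wrist_force: [-0.5, 1.0, -1.5]
opening: 0.0333
```

Run:
```python
from h import *
bars(cloud(shot("wrist")));g=O+Rt@np.array([-.046,.085]);plan([*g,.0145],130);print(Rt.T@(pose()[0][:2]-O))
```

```text
bar tray [-40.1  85.9] [60.5 35. ] 1.3 world [0.5266 0.2814] 0.0405
t 19.9 pos [0.5077 0.2641 0.0261] x [ 0.012  0.    -1.   ] y [-0.645  0.764 -0.008] q6 -12.5 open 0.033 F [-0.  -0.1 -0.7]
shift [0.0118 0.0003 0.0196] roll 0.003
[-0.06570698  0.08474408]
```

Request:
apply_moves:
  commands:
    - [0,0,0,0,0.3]
    - [0,0,0,0,0.3]
    - [0,0,0,0,0.3]
    - [0,0.001,0.01,0,0.3]
    - [0.006,0.001,0.02,0,0.3]
    - [0.012,0.001,0.02,0,0.3]
    - [0.012,0.001,0.02,0,-0.5]
    - [0.012,0.001,0.02,0,-0.5]
    - [0.012,0.001,0.02,0,-0.5]
    - [0.012,0.001,0.02,0,-0.5]

```text
time: 20.9
ee_pos: [0.5224, 0.2776, 0.0143]
tcp_rot: [-39.1, 89.3, 1.0]
wrist_force: [0.9, -0.2, -1.6]
opening: 0.0338
```

Request:
apply_moves:
  commands:
    - [-0.01,0,0,0,-0.6]
    - [-0.035,0,0,0,-0.6]
    - [-0.035,0,-0.03,0,-0.6]
    - [-0.035,0,-0.07,0,-0.6]
    - [-0.07,0,-0.11,0,-0.6]
    - [-0.12,0,-0.13,0,-0.6]
    - [-0.17,0,-0.13,0,-0.6]
    - [-0.22,0,-0.13,0,-0.6]
    - [-0.25,0,-0.13,0,-0.6]
    - [-0.25,0,-0.13,0,-0.6]

```text
time: 21.9
ee_pos: [0.4209, 0.1941, 0.2695]
tcp_rot: [-29.0, 88.8, 11.1]
wrist_force: [-0.7, 0.9, -1.0]
opening: 0.0338
```

Run:
```python
from h import *
p,R,o=pose();c=shot("wrist");P=cloud(c);cv2.imwrite("pics/w10.png",c["frame"]);L=(P-p)@R
Q=L[(abs(L[...,1])<.016)&(abs(L[...,0]+.02)<.05)&(L[...,2]>-.06)&(L[...,2]<.09)]
for a in np.arange(-.05,.08,.01):
    q=Q[(Q[:,2]>=a)&(Q[:,2]<a+.01)]
    if len(q)>5: print(a.round(3),len(q),np.percentile(q[:,0],[3,50,97]).round(4))
t=Q[abs(Q[:,0]+.026)<.006];print("near end",np.percentile(t[:,2],1))
plan([.55,-.027,.25],90)
```

```text
-0.02 4436 [-0.0668 -0.0201  0.0036]
-0.01 2017 [-0.0277 -0.0267 -0.0257]
0.0 1879 [-0.0276 -0.0266 -0.0256]
0.01 1726 [-0.0275 -0.0266 -0.0255]
0.02 1633 [-0.0274 -0.0265 -0.0255]
0.03 1480 [-0.0273 -0.0264 -0.0254]
0.04 130 [-0.027  -0.0262 -0.0253]
near end -0.016340692650531872
t 21.95 pos [0.4206 0.194  0.2665] x [ 0.017  0.003 -1.   ] y [-0.645  0.764 -0.009] q6 -15.2 open 0.0342 F [-0.  -0.4 -1.6]
shift [ 0.0182 -0.2522 -0.0439] roll 0.701
```

Request:
apply_moves:
  commands:
    - [0.018,-0.05,-0.01,0.14,-0.6]
    - [0.018,-0.1,-0.02,0.28,-0.6]
    - [0.018,-0.15,-0.03,0.42,-0.6]
    - [0.018,-0.2,-0.04,0.56,-0.6]
    - [0.018,-0.251,-0.046,0.7,-0.6]
    - [0.018,-0.251,-0.046,0.7,-0.6]
    - [0.018,-0.251,-0.046,0.7,-0.6]
    - [0.018,-0.251,-0.046,0.7,-0.6]

```text
time: 22.75
ee_pos: [0.5469, -0.0268, 0.2496]
tcp_rot: [10.1, 89.1, 10.2]
wrist_force: [-0.6, -0.7, -0.9]
opening: 0.0337
```

Run:
```python
from h import *
plan([.548,-.0275,.082],90)
```

```text
t 22.75 pos [ 0.5469 -0.0268  0.2496] x [ 0.016  0.003 -1.   ] y [-0.002  1.     0.003] q6 -3.0 open 0.0337 F [-0.6 -0.7 -0.9]
shift [ 0.1676 -0.0012 -0.0016] roll 0.002
```

Request:
apply_moves:
  commands:
    - [0.05,-0.001,-0.001,0,-0.6]
    - [0.09,-0.001,-0.001,0,-0.6]
    - [0.12,-0.001,-0.002,0,-0.6]
    - [0.135,-0.001,-0.002,0,-0.6]
    - [0.145,-0.001,-0.002,0,-0.6]
    - [0.155,-0.001,-0.002,0,-0.6]
    - [0.163,-0.001,-0.002,0,-0.6]
    - [0.167,-0.001,-0.002,0,-0.6]
    - [0.167,-0.001,-0.002,0,-0.6]
    - [0.167,-0.001,-0.002,0,0.1]
    - [0.167,-0.001,-0.002,0,0.1]
    - [0.167,-0.001,-0.002,0,0.1]

```text
time: 23.95
ee_pos: [0.5479, -0.0274, 0.0831]
tcp_rot: [9.5, 89.0, 9.6]
wrist_force: [0.3, 0.2, 0.3]
opening: 0.047
```

Request:
apply_moves:
  commands:
    - [0,0,0,0,0.1]
    - [-0.03,0,0,0,0.1]
    - [-0.08,0,0,0,0.3]
    - [-0.13,0,0,0,0.6]
    - [-0.18,0,-0.03,0,1]
    - [-0.22,0,-0.08,0,1]
    - [-0.22,0,-0.08,0,1]
    - [-0.22,0,-0.08,0,1]

```text
time: 24.75
ee_pos: [0.4634, -0.0283, 0.3053]
tcp_rot: [6.1, 88.7, 6.2]
wrist_force: [0.6, 0.0, 0.2]
opening: 0.085
```

Run:
```python
from h import *
for n in("wrist","top","scene"):
    c=shot(n);P=cloud(c);cv2.imwrite(f"pics/{n}11.png",c["frame"])
    Q=P[(P[...,2]>.055)&(P[...,2]<.085)&(P[...,0]>.52)&(P[...,0]<.58)&(P[...,1]>-.088)&(P[...,1]<-.052)];print(n,"pan z",np.median(Q[:,2]).round(4),len(Q))
    Q=P[(P[...,2]>.045)&(P[...,2]<.1)&(P[...,0]>.628)&(P[...,0]<.68)&(P[...,1]>-.056)&(P[...,1]<-.01)]
    h,e=np.histogram(Q[:,2],np.arange(.045,.101,.003));print({int(1000*e[i]):int(h[i]) for i in range(len(h)) if h[i]})
    T=P[(P[...,2]>.085)&(P[...,2]<.103)&(np.hypot(P[...,0]-.432,P[...,1]+.311)<.035)]
    if len(T)>9: print("bobbin",np.median(T[:,2]).round(4),np.round(cv2.minAreaRect((T[:,:2]*1000).astype(np.float32))[0],1))
    bars(P)
    if n!="wrist":
        u,v=proj(c,[.59,-.06,.08]).astype(int);f=c["frame"][v-55:v+55,u-70:u+70];cv2.imwrite(f"pics/{n}11c.png",cv2.resize(f,None,fx=2.8,fy=2.8,interpolation=cv2.INTER_CUBIC))
w=cv2.imread("pics/wrist11.png");s=cv2.imread("pics/scene11c.png");s=cv2.copyMakeBorder(s,0,420-s.shape[0],0,0,0);
o=np.hstack([w,s[:420]]);cv2.imwrite("pics/f11.png",cv2.resize(o,(800,int(420*800/o.shape[1]))))
```

```text
wrist pan z 0.0714 1581
{57: 1, 60: 13, 63: 158, 66: 7, 69: 38, 72: 294, 75: 36, 78: 184, 81: 93, 84: 2}
bobbin 0.0906 [ 433.  -293.4]
bar tray [ 1.3 -2.1] [49.  35.6] 24.5 world [0.6149 0.2406] 0.0398
top pan z nan 0
{}
bobbin 0.0954 [ 429.2 -309.2]
bar tray [ 2.9 -0.9] [48.3 35.2] 25.5 world [0.6153 0.2426] 0.0398
scene pan z 0.0712 208
{60: 2, 63: 1, 66: 6, 69: 31, 72: 45, 75: 22, 78: 27, 81: 7}
bobbin 0.0953 [ 432.2 -310.8]
  return _methods._mean(a, axis=axis, dtype=dtype,
  ret = ret.dtype.type(ret / rcount)
```

View pics/f11.png

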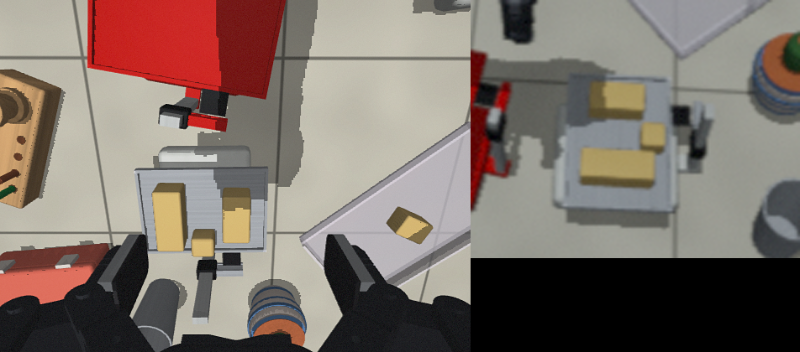

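The picture shows both bars and the offcut flat on the pan, and the short bar still in the tray. The pointer reads about 0.0713, and the gap's middle is about 0.0707. I'll let it settle briefly, check again and hand in.

Request:
apply_moves:
  commands:
    - [0,0,0,0,1]
    - [0,0,0,0,1]
    - [0,0,0,0,1]
    - [0,0,0,0,1]
    - [0,0,0,0,1]
    - [0,0,0,0,1]
    - [0,0,0,0,1]
    - [0,0,0,0,1]
    - [0,0,0,0,1]
    - [0,0,0,0,1]

```text
time: 25.9
ee_pos: [0.4646, -0.0282, 0.3008]
tcp_rot: [10.1, 89.1, 10.2]
wrist_force: [-1.0, -0.3, 0.2]
opening: 0.0852
```

Run:
```python
from h import *
P=cloud(shot("wrist"))
Q=P[(P[...,2]>.055)&(P[...,2]<.085)&(P[...,0]>.52)&(P[...,0]<.58)&(P[...,1]>-.088)&(P[...,1]<-.052)];print("pan z",np.median(Q[:,2]).round(4))
Q=P[(P[...,2]>.058)&(P[...,2]<.09)&(P[...,0]>.652)&(P[...,0]<.672)&(P[...,1]>-.05)&(P[...,1]<-.015)]
for a,b in((.058,.068),(.068,.076),(.076,.086)):
    q=Q[(Q[:,2]>a)&(Q[:,2]<b)];print(len(q),np.median(q,0).round(4))
print(bot.job_done())
```

```text
pan z 0.0713
145 [ 0.6618 -0.0344  0.0646]
18 [ 0.6525 -0.0324  0.0727]
237 [ 0.6595 -0.033   0.0805]
the job is handed in; nothing more can be done
None
```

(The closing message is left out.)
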